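Hang the tea caddy in the snap hook

TASK

Take the tea caddy off the hob by its wooden grip and hang it in the brass snap hook on the steel stand: bring the hook's nose into the caddy's eye, then push the eye's steel rod down against the red sprung gate, close beside the nose, until the rod has passed inside and the gate has snapped shut above it, and let go so that the caddy hangs freely. Press gently, never with more than 20 N on the hook or stand, and keep the caddy upright. Leave the rice pot, spoon holder and timer where they are.

Things in the scene. Friction and masses are not known exactly. Their poses are not given: they have to be found in the camera images.
- caddy: Loose tea caddy, about 0.25 kg, on the hob (hob top 4 mm above the counter). Origin: centre of underside, z up; symmetric. Blue box with wooden top, 60 x 60 x 52 mm high; two 5 mm steel uprights at y = -24 and +24 mm (43 mm clear between them) carry the wooden grip, 180 mm high in all. Eye: the opening under the steel rod, 55 mm high; the opening above the rod, 47 mm, lets the gate close.
- eye_rod (a point): Middle of the caddy's round steel rod, 6 mm in diameter, along the caddy's y between the uprights, 110 mm above the caddy's underside.
- grip (a point): Centre of the wooden grip block, 170 mm above the caddy's underside: 14 mm thick in the caddy's x (pinch across this), 56 mm long in y, 20 mm high.
- stand: Fixed stand; origin under the foot of its 16 mm post, z up. An arm along its -x (towards the robot) carries the brass snap hook, clamped up to 9 mm either way along x from point hook_mark. That shift is NOT reported: find it by touch or sight; height and y are exact. Hook 12 mm wide in y. The post is 173 mm tall, its base 130 x 130 x 10 mm.
- hook_mark (a point): Nominal hook middle, on top of the hook's floor, 155 mm above the counter, 95 mm from the post; stand axes. In mm from the true middle: floor 7 thick, top z 0; nose upright at x -23 to -17, round top at z 24; back upright x 25 to 32, z to 31; sleeve round the arm x 32 to 54, z -9 to 9. A hung rod's axis is at z 3. Nothing stands above the hook.
- gate (a joint): Swing of the red gate, rad: 0 shut, up to 0.8 pushed down. A flap 4 mm thick, 8 wide, pivot at x 20, z 28 mm from the hook's true middle, sloping down 20 deg to a round end at x -14, z 16. Sprung: 3.5 N at the end starts it, 5.5 N at 0.3 rad, more nearer the pivot. A 6 mm rod slips past at 0.3 to 0.45 rad if within 3 mm of the nose's inner face; further back it pins the gate on the floor.
- rice_pot: Steel rice pot with a silicone-edged lid, 176 mm across, 122 mm high, on the hob; origin centre of its underside. Leave alone.
- spoon_holder: White ceramic spoon holder, round dish 100 mm across, 28 mm high; origin centre of its underside. Leave alone.
- timer: Round white kitchen timer with an orange dial, 64 mm across, 40 mm high; origin centre of its underside. Leave alone.
Things that resemble listed ones, but are neither listed nor needed, are in the scene too. Several things look just like the caddy: the one meant starts farthest from the robot's base. What is shaped like the stand but pink is not meant.

How it is judged:
By the outcome, as a careful person would: the job done as asked, in the order asked, and still so for the second after the job is handed in, with the robot touching nothing.
It also fails if it takes over 56 s, if anything falls off the work surface, if the arm or the gripper's body presses on something with over 40 N, if the wrist force passes 120 N, or if a joint passes its speed limit or range.

ROBOT

A 6-joint arm with a two-finger parallel gripper is mounted at the origin on the work surface. World frame = base frame: x ahead of the robot, y to its left, z up, the work surface at z = 0. Lengths are in mm, angles in rad, forces in N, time in s.
With the tool pointing down it reaches from about 250 to 800 mm from the base axis. Payload 3.9 kg.
Tool frame: the origin (TCP) lies on the centre line of the jaws, within the pads' length; the fingertips stand 14 mm ahead of it and the grasp point (between the pads) lies 5 mm behind it; z points along the fingers, y is the line along which they close (so a half turn about z gives the same grasp; the last joint's range is limited). The gripper opens to 85 mm and grips with 20 to 120 N. Pads are 22 mm wide; open, the fingers measure 114 mm over their backs; the gripper's body (76 mm by 85 mm) begins 54 mm behind the grasp point. The pads swing forward as they close: fully open they stand 13 mm farther back than shut.
Start: joints at [-1.24, 0.26, -0.138, 1.173, 0, 1.571], TCP at [170.515, -496.528, 223.304] pointing down, gripper open.
Joint ranges: [-2.78, 2.78], [-0.83, 1.72], [-1.28, 1.37], [-1.9, 2.12], [-1.57, 1.48], [-3.14, 3.14]. Speed limits (rad/s): [2.57, 2.57, 3.14, 3.14, 3.14, 3.14].

INTERFACE

Orientations are given as a 3x3 rotation matrix whose columns are the frame's x, y, z axes.
In Python, from bench import get_obs, snapshot, camera_info, job_done gives the robot as it stands. The module is installed in compiled form; this text tells all that it offers.
- The arm moves only by the tool play_rows, never from a script. Its argument "plan" is a list of rows, each a list of 4 numbers: the shift along the tool's x, y, z in mm, then the turn about the tool's z in rad. A call has 1 to 12 rows; each row is the pose to reach, as a shift and turn from the pose commanded when the call began, along the tool's axes at that moment; what a row does not reach only later rows make up. A row lasts 1/10 s, in which the tool goes at most 50 mm and 8.59 degrees, less where a joint would pass 70% of its speed; a pose out of reach is approached as far as the arm can. A call with a gripper value outside its range is refused whole. "grip" is the opening, from 0 (shut) to 1 (fully open), set as the call begins (left out, the last holds). The fingers move at their own pace and stop on an object; the grip force is fixed at half the most. Time passes only in rows, so rows that repeat a pose let the fingers close. It gives the time, the measured TCP pose, the force, the opening and the grip force at its end, in the units of the state.
- get_obs(): the state, without advancing time (a new reading comes with each control period).
- snapshot(name): name is "scene" or "top"; returns the picture (480x640x3 uint8, red, green, blue); there is no depth.
- camera_info(name): a dict with "mtx" (3x3 intrinsics, pixels), "world_to_cam" (4x4, takes a point from world to camera coordinates). Camera axes: x right, y up, looking along -z (the intrinsics and any distortion apply to the point x, -y, -z); pixel columns grow to the right and rows downward; lengths in mm; the calibration is good to about 2 mm. A picture is of the moment at which its call begins. camera_info takes no time and is no camera call.
- job_done(): hands the job in; it is judged then, once.
The state is a dict: "time_s": time; "qpos": joint angles; "dq": joint speeds; "effort": joint torques, N m; "tool_pos": TCP position; "eef_rot": TCP orientation; "contact_force": force on the tool from outside, world axes, zero at the start; "ft_torque": the same for the moment, N m; "gripper_width": opening from 0.0 (shut) to 1.0 (fully open); "grip_force": force on a finger pad.
Only numpy, scipy, OpenCV 4.12 (cv2) and the standard library are available. Lean on these libraries where they do the work, as an engineer would, in place of code of your own. Each camera call takes 0.05 s, during which the arm holds its last target. There are 200 camera calls.

## Working session

There is one attempt and no reset: what is moved stays moved. The work goes in short steps, Python scripts to look and compute and a tool call to move; the robot and the scene stay as the last step left them, time stands still between calls to the robot, and variables do not carry over. Pictures are saved under pics/ and viewed, at most 10 in all, crops included, and the job is handed in when it is done.

Besides the shell and the picture viewer there is one more tool, called after ">>>" as a command line: name --pt "numbers of a row" for each row, then --argument value for the rest. play_rows: Moves the arm, as the interface text tells. Its arguments: {"type":"object","properties":{"plan":{"type":"array"},"grip":{"type":"number"}},"required":["plan"]}

```bash
mkdir -p pics
python3 - <<'E'
from bench import *
import cv2,numpy as np
for n in("scene","top"):
    cv2.imwrite(f"pics/{n}0.png",snapshot(n)[:,:,::-1]);c=camera_info(n);print(n,{k:np.round(v,3).tolist() if not isinstance(v,str) else v for k,v in c.items()})
o=get_obs();print(o['eef_rot'],o['tool_pos'],o['time_s'],o['gripper_width'])
E
```

```text
scene {'mtx': [[601.331, 0.0, 326.247], [0.0, 601.331, 244.639], [0.0, 0.0, 1.0]], 'world_to_cam': [[-0.153, 0.988, -0.015, -8.419], [-0.854, -0.124, 0.505, 361.289], [0.497, 0.09, 0.863, -1769.18], [0.0, 0.0, 0.0, 1.0]]}
top {'mtx': [[470.837, 0.0, 318.487], [0.0, 470.837, 243.448], [0.0, 0.0, 1.0]], 'world_to_cam': [[-0.013, -1.0, -0.012, 109.079], [0.996, -0.014, 0.09, -472.131], [-0.09, -0.011, 0.996, -1367.932], [0.0, 0.0, 0.0, 1.0]]}
[[ 9.45771806e-01  3.24831286e-01 -5.71239500e-04]
 [ 3.24831788e-01 -9.45770288e-01  1.69474731e-03]
 [ 1.02456010e-05 -1.78840097e-03 -9.99998401e-01]] [ 170.32435736 -495.92589918  222.53625177] 0.1 0.9995225989584924
```

View pics/scene0.png

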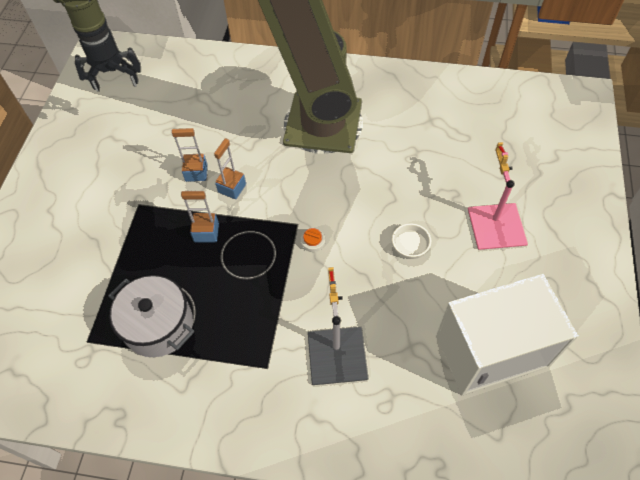

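View pics/top0.png

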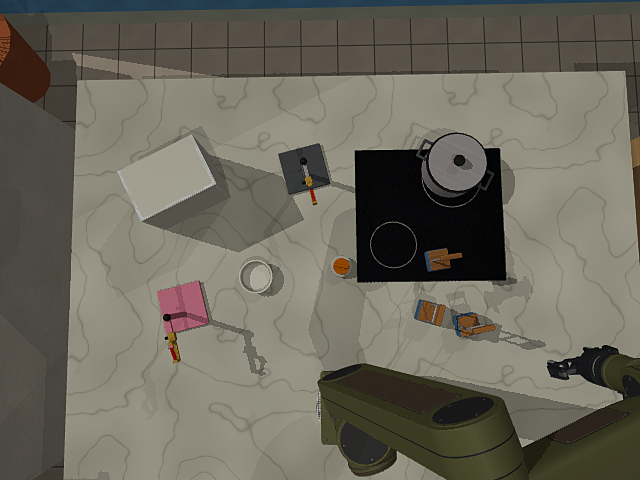

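The scene picture shows three caddies at (193,155), (230,170) and (203,218), plus a grey stand at (337,340) and a pink one at (498,215). Only the caddy at (203,218) is on the hob and it is the farthest from the base, so I choose that one, with the grey stand. Next I'll check both in a close crop.

```bash
cat > h.py <<'E'
import numpy as np,cv2
from bench import *
C={n:camera_info(n) for n in("scene","top")}
def proj(n,P):
    W=np.array(C[n]["world_to_cam"]);p=W[:3,:3]@np.asarray(P,float)+W[:3,3];K=np.array(C[n]["mtx"])
    q=K@np.array([p[0],-p[1],-p[2]]);return q[:2]/q[2]
def ray(n,uv):
    W=np.array(C[n]["world_to_cam"]);R=W[:3,:3]
    d=np.linalg.solve(np.array(C[n]["mtx"]),[uv[0],uv[1],1]);d=R.T@np.array([d[0],-d[1],-d[2]])
    return -R.T@W[:3,3],d
def onz(n,uv,z):
    o,d=ray(n,uv);return o+d*(z-o[2])/d[2]
def tri(a,b):
    o,d=ray("scene",a);p,e=ray("top",b);s=np.linalg.lstsq(np.c_[d,-e],p-o,rcond=None)[0]
    return (o+d*s[0]+p+e*s[1])/2,np.linalg.norm(o+d*s[0]-p-e*s[1])
def crop(im,x,y,w,h,s):return cv2.resize(im[y:y+h,x:x+w],None,fx=s,fy=s,interpolation=cv2.INTER_CUBIC)
E
python3 - <<'E'
from h import *
a=cv2.imread("pics/scene0.png");b=cv2.imread("pics/top0.png")
m=np.vstack([np.hstack([crop(a,170,185,50,64,4.5)[:288],crop(a,300,260,75,64,4.5)[:288]]),np.hstack([crop(b,415,230,50,64,4.5)[:288],crop(b,270,145,75,64,4.5)[:288]])])
cv2.imwrite("pics/m0.png",m);print(m.shape)
E
```

```text
(576, 563, 3)
```

View pics/m0.png

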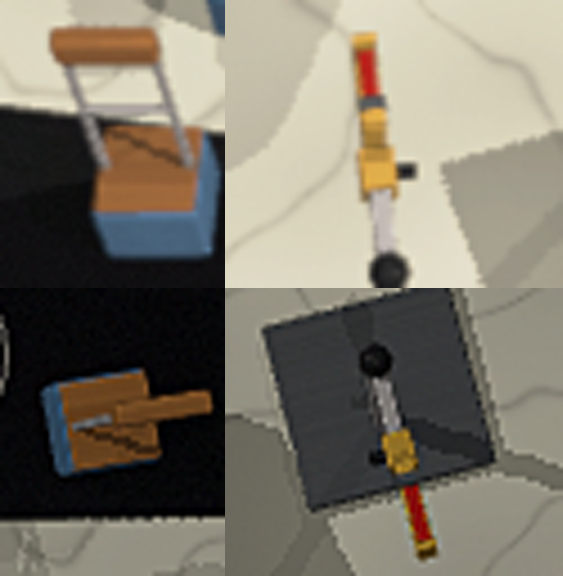

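The crop shows the chosen caddy on the hob. Its grip runs from (181.6,195) to (205.6,195) in the scene view and from (441,257) to (462,255) in the top view. The grey stand carries the brass hook with the red gate; the nose is near (331,269) in scene and (314,203) in top.

```bash
cat > m.py <<'E'
from h import *
a=cv2.imread("pics/scene0.png");b=cv2.imread("pics/top0.png")
S=lambda x,y:(170+x/4.5-.4,185+y/4.5-.4)
T=lambda x,y:(415+x/4.5-.4,230+(y-288)/4.5-.4)
# grip: scene ends mid-height, top ends
e1=tri(S(52,47),T(212,402));e2=tri(S(160,47),T(115,411));print("grip",e1,e2)
# box bottom / top wooden corners on z=56 (scene & top)
for uv in((109,128),(200,128),(197,210),(95,210)):print("boxS",onz("scene",S(*uv),56).round(1))
for uv in((57,383),(146,370),(160,458),(72,472)):print("boxT",onz("top",T(*uv),56).round(1))
S2=lambda x,y:(300+(x-225)/4.5-.4,260+y/4.5-.4)
T2=lambda x,y:(270+(x-225)/4.5-.4,145+(y-288)/4.5-.4)
B=[onz("top",T2(*u),10) for u in((262,325),(452,290),(497,460),(308,512))]
B=np.array(B);print("base",B.round(1),B.mean(0).round(1))
print("ball",tri(S2(389,270),T2(375,360)))
print("nose",tri(S2(364,40),T2(426,550)))
print("sleeve",tri(S2(378,172),T2(400,450)))
for n,im in(("scene",a),("top",b)):
    h=cv2.cvtColor(im,cv2.COLOR_BGR2HSV)
    roi=np.zeros(h.shape[:2],np.uint8)
    if n=="scene":roi[255:320,315:350]=1
    else:roi[150:215,295:325]=1
    for nm,lo,hi in(("red",(0,150,120),(8,255,255)),("gold",(12,110,90),(28,255,255))):
        m=cv2.inRange(h,lo,hi)*roi
        k,l,st,ce=cv2.connectedComponentsWithStats(m)
        for i in range(1,k):
            if st[i,4]>3:print(n,nm,st[i],ce[i].round(1))
E
python3 m.py
```

```text
grip (array([ 424.65150045, -273.94296652,  169.7802361 ]), np.float64(0.013931340986470534)) (array([ 419.79065688, -215.65785399,  174.85751682]), np.float64(1.018538130645748))
boxS [ 400.8 -273.2   56. ]
boxS [ 393.4 -221.6   56. ]
boxS [ 447.2 -209.7   56. ]
boxS [ 455.4 -266.6   56. ]
boxT [ 445.2 -209.3   56. ]
boxT [ 452.7 -266.2   56. ]
boxT [ 396.6 -272.9   56. ]
boxT [ 388.4 -216.9   56. ]
base [[752.4 222.6  10. ]
 [774.4  94.2  10. ]
 [657.5  65.6  10. ]
 [624.1 192.5  10. ]] [702.1 143.7  10. ]
ball (array([685.56158614, 139.09482638, 163.55980128]), np.float64(2.1751501655616847))
nose (array([568.98157634, 109.7465074 , 169.33165462]), np.float64(2.383997354012976))
sleeve (array([632.32557476, 125.44641253, 155.50404069]), np.float64(1.2226902406546594))
scene red [329 271   5  10  33] [331.2 275.5]
scene gold [328 267   5   5  16] [330.4 268.9]
scene gold [329 274   2   8   9] [329.2 277.8]
scene gold [330 284   9  20 123] [333.2 293.9]
top red [310 189   5  12  29] [312.2 194.3]
top gold [305 176   8  10  56] [308.4 180.7]
top gold [309 190   3   6   6] [309.8 192.5]
top gold [312 201   5   2   8] [313.9 201.5]
```

Caddy is at about (422,-243) with yaw 0.135. I'll move above it with the fingers half open and the tool's y along the caddy's x.

>>> play_rows --pt "25 -12 -20 -0.12" --pt "55 -27 -28 -0.24" --pt "85 -42 -28 -0.36" --pt "115 -57 -28 -0.48" --pt "145 -71 -28 -0.6" --pt "175 -86 -28 -0.72" --pt "205 -101 -28 -0.84" --pt "235 -116 -28 -0.96" --pt "265 -131 -28 -1.08" --pt "295 -146 -28 -1.2" --pt "312 -154 -28 -1.31" --pt "321 -158 -28 -1.375" --grip 0.6

```text
time_s: 1.3
tool_pos: [423.7, -241.2, 250.8]
eef_rot: [[-0.14, 0.99, -0.001], [0.99, 0.14, 0.001], [0.001, -0.0, -1.0]]
contact_force: [0.1, 0.8, 0.2]
gripper_width: 0.604
grip_force: 0.0
```

Run:
```python
from h import *
a=snapshot("scene")[:,:,::-1];b=snapshot("top")[:,:,::-1]
cv2.imwrite("pics/s1.png",a);cv2.imwrite("pics/t1.png",b)
cv2.imwrite("pics/m1.png",np.hstack([crop(a,150,160,90,100,4),crop(b,405,220,80,100,4)]))
o=get_obs();print(o['tool_pos'],o['eef_rot'].round(3),o['time_s'],o['gripper_width'],o['qpos'].round(2),o['contact_force'])
```

```text
[ 423.39920516 -241.80271151  250.83038905] [[-0.137  0.991 -0.001]
 [ 0.991  0.137  0.001]
 [ 0.001 -0.001 -1.   ]] 1.4 0.6012688969576023 [-0.52  0.19 -0.16  1.22  0.    0.91] [-0.79413758  0.08587674  0.29557204]
```

View pics/m1.png

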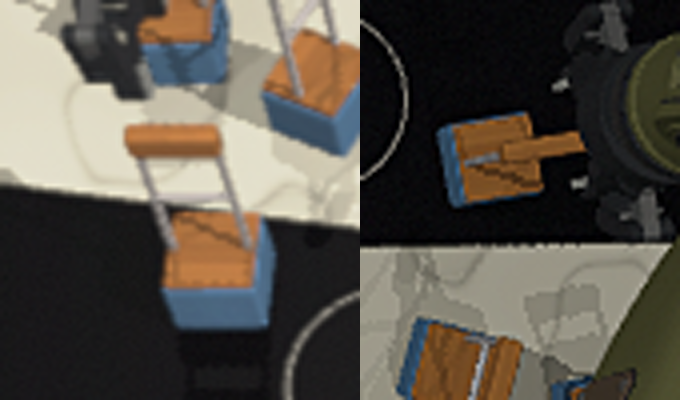

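The picture shows the jaws in line with the grip, with the grip's long axis across the closing direction and the neighbour caddies clear of the fingers. I'll descend and close.

>>> play_rows --pt "-1 0 12 0" --pt "-1 0 27 0" --pt "-1 0 42 0" --pt "-1 0 57 0" --pt "-1 0 70 0" --pt "-1 0 78 0" --pt "-1 0 81 0" --pt "-1 0 81 0"

```text
time_s: 2.2
tool_pos: [422.3, -244.0, 169.8]
eef_rot: [[-0.133, 0.991, -0.001], [0.991, 0.133, 0.0], [0.001, -0.001, -1.0]]
contact_force: [0.2, 0.3, 0.1]
gripper_width: 0.604
grip_force: 0.0
```

>>> play_rows --pt "0 0 0 0" --pt "0 0 0 0" --pt "0 0 0 0" --pt "0 0 0 0" --pt "0 0 0 0" --pt "0 0 0 0" --pt "0 0 0 0" --pt "0 0 0 0" --grip 0

```text
time_s: 3.0
tool_pos: [423.3, -244.1, 171.1]
eef_rot: [[-0.135, 0.991, 0.001], [0.991, 0.135, -0.001], [-0.001, 0.001, -1.0]]
contact_force: [-1.7, 0.4, 5.7]
gripper_width: 0.137
grip_force: 59.1
```

>>> play_rows --pt "0 0 -4 0" --pt "0 0 -12 0" --pt "0 0 -24 0" --pt "0 0 -38 0" --pt "0 0 -52 0" --pt "0 0 -66 0" --pt "0 0 -80 0" --pt "0 0 -92 0" --pt "0 0 -100 0" --pt "0 0 -105 0" --pt "0 0 -105 0"

```text
time_s: 4.1
tool_pos: [423.2, -244.0, 275.8]
eef_rot: [[-0.135, 0.991, 0.001], [0.991, 0.135, -0.0], [-0.0, 0.001, -1.0]]
contact_force: [0.3, -0.5, -3.3]
gripper_width: 0.138
grip_force: 58.7
```

Run:
```python
from h import *
a=snapshot("scene")[:,:,::-1];b=snapshot("top")[:,:,::-1]
cv2.imwrite("pics/s2.png",a);cv2.imwrite("pics/t2.png",b)
m=np.hstack([crop(a,150,140,100,130,3),crop(a,305,255,70,130,3),crop(b,270,140,70,130,3)])
cv2.imwrite("pics/m2.png",m);print(m.shape)
o=get_obs();print(o['tool_pos'],o['time_s'],o['contact_force'],o['ft_torque'])
```

```text
(390, 720, 3)
[ 422.72462743 -243.66803207  274.8513119 ] 4.2 [-0.63362822 -0.48001497 -1.69951814] [ 0.01797734  0.01585844 -0.00420587]
```

View pics/m2.png

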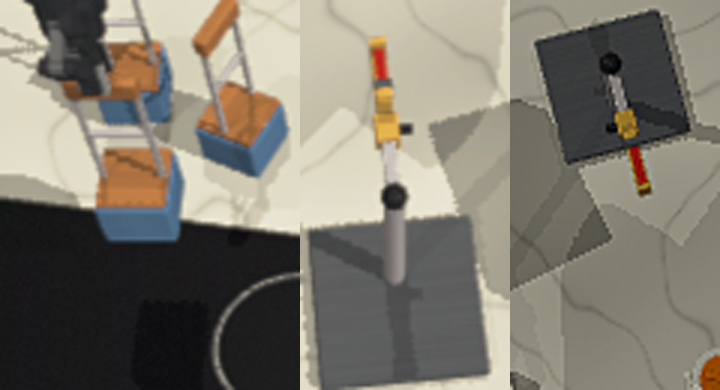

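The caddy is lifted and upright. The stand is clear: base corners at about (308,331), (362,327), (368,380), (310,385) in scene. Next I measure the stand pose by masks.

Run:
```python
from h import *
for n in C:
    print(n,"cam",ray(n,(0,0))[0].round(0))
    im=cv2.imread("pics/%s2.png"%n[0]);g=im.max(2).astype(int)
    roi=np.zeros(g.shape,np.uint8)
    if n=="scene":roi[320:392,302:374]=1
    else:roi[140:198,274:334]=1
    m=((g<100)*roi).astype(np.uint8)*255
    m=cv2.morphologyEx(m,cv2.MORPH_OPEN,np.ones((3,3)));m=cv2.morphologyEx(m,cv2.MORPH_CLOSE,np.ones((9,9)))
    c=max(cv2.findContours(m,cv2.RETR_EXTERNAL,cv2.CHAIN_APPROX_NONE)[0],key=cv2.contourArea)[:,0,:]
    h=cv2.convexHull(c)[:,0,:]
    P=np.array([onz(n,p,10)[:2] for p in h],np.float32)
    r=cv2.minAreaRect(P);print(n,r)
    # ball
    h2=cv2.cvtColor(im,cv2.COLOR_BGR2HSV);d=((g<45)).astype(np.uint8)
    x0,y0=(336,320) if n=="scene" else (303,161)
    w=np.zeros_like(d);w[y0-6:y0+7,x0-6:x0+7]=1
    k,l,st,ce=cv2.connectedComponentsWithStats(d*w);i=1+np.argmax(st[1:,4]);print("ball",st[i],ce[i],onz(n,ce[i],173).round(1))
print("nose", tri((330.4,268.9),(313.9,201.5)), tri((331.2,275.5),(312.2,194.3)))
for n,uv in (("scene",(330.4,268.9)),("top",(313.9,201.5))):print(onz(n,uv,177).round(1))
```

```text
scene cam [1187.  212. 1344.]
scene ((696.538330078125, 139.46405029296875), (152.2745819091797, 126.4650650024414), 13.974889755249023)
ball [333 317   6   7  24] [335.04166667 320.41666667] [691.9 136.8 173. ]
top cam [ 348.   88. 1406.]
top ((702.9392700195312, 144.4127197265625), (132.16912841796875, 131.0776824951172), 14.126036643981934)
ball [300 157   7   8  46] [302.93478261 160.76086957] [682.4 139.8 173. ]
nose (array([571.92821263, 110.31981324, 173.0332318 ]), np.float64(2.964183726098608)) (array([590.36168505, 114.69871173, 177.87030235]), np.float64(2.5409616766726115))
[574.2 109.2 177. ]
[571.  111.7 177. ]
```

The stand post is at about (685.6,139.1) with yaw 0.245. The hook nose is at about (572,110), on the stand's axis. I'll carry the caddy to 80 mm in front of the nose.

>>> play_rows --pt "4 1 0 -0.01" --pt "12 4 0 -0.02" --pt "25 9 0 -0.03" --pt "42 15 0 -0.04" --pt "60 22 0 -0.05" --pt "78 28 0 -0.06" --pt "96 34 0 -0.07" --pt "114 41 0 -0.08" --pt "132 47 0 -0.09" --pt "150 54 0 -0.1" --pt "168 60 0 -0.11" --pt "186 67 0 -0.11"

```text
time_s: 5.4
tool_pos: [464.0, -48.5, 275.3]
eef_rot: [[-0.244, 0.97, -0.0], [0.97, 0.244, 0.001], [0.001, -0.0, -1.0]]
contact_force: [0.6, 0.4, -1.8]
gripper_width: 0.138
grip_force: 58.7
```

>>> play_rows --pt "25 6 0 0" --pt "43 11 0 0" --pt "60 15 1 0" --pt "76 20 4 0" --pt "91 24 8 0" --pt "104 27 13 0" --pt "115 30 18 0" --pt "123 32 22 0" --pt "128 33 25 0" --pt "131 34 27 0" --pt "132 34 28 0" --pt "132 34 28 0"

```text
time_s: 6.6
tool_pos: [465.2, 85.6, 247.2]
eef_rot: [[-0.242, 0.97, -0.0], [0.97, 0.242, -0.0], [-0.0, -0.0, -1.0]]
contact_force: [0.4, -0.3, -2.7]
gripper_width: 0.135
grip_force: 58.7
```

```bash
cat > look.py <<'E'
from h import *
import sys
k=sys.argv[1]
o=get_obs();t=o['tool_pos'];print(t.round(1),o['eef_rot'].round(3).tolist(),o['time_s'],o['contact_force'].round(1))
v=[]
for n in C:
    im=snapshot(n)[:,:,::-1];cv2.imwrite(f"pics/{n[0]}{k}.png",im)
    u,w=proj(n,[565,108,165]);x,y=int(u-40),int(w-45);print(n,x,y);v.append(crop(im,x,y,80,95,5))
cv2.imwrite(f"pics/m{k}.png",np.hstack(v))
E
python3 look.py 3
```

```text
[465.2  85.6 247.2] [[-0.242, 0.97, -0.0], [0.97, 0.242, -0.0], [-0.0, -0.0, -1.0]] 6.6 [ 0.4 -0.3 -2.7]
scene 290 222
top 275 159
```

View pics/m3.png

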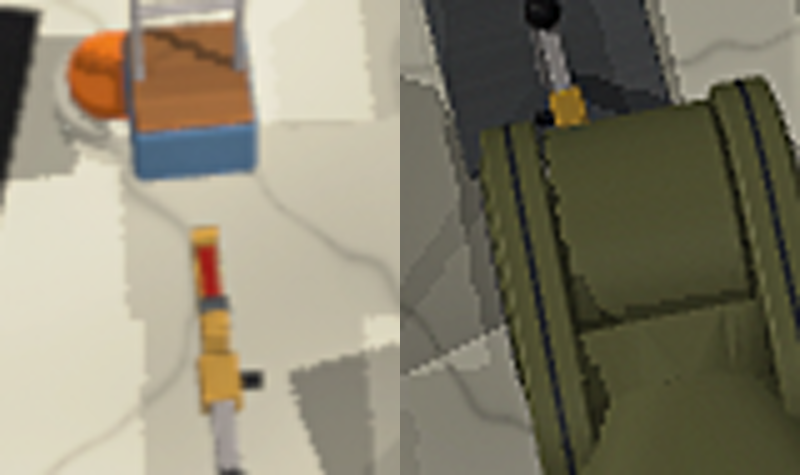

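The caddy hangs upright in front of the nose, and the nose at (331,270) in scene lies between the uprights. I'll advance 120 mm along tool y so the nose enters the eye and the rod passes over it.

>>> play_rows --pt "-1 3 0 0" --pt "-2 9 0 0" --pt "-2 18 0 0" --pt "-2 30 0 0" --pt "-2 43 0 0" --pt "-2 56 0 0" --pt "-2 69 0 0" --pt "-2 82 0 0" --pt "-2 94 0 0" --pt "-2 105 0 0" --pt "-2 114 0 0" --pt "-2 118 0 0"

```text
time_s: 7.9
tool_pos: [581.4, 112.8, 246.9]
eef_rot: [[-0.243, 0.97, 0.0], [0.97, 0.243, 0.0], [0.0, 0.0, -1.0]]
contact_force: [-0.5, -0.6, -2.2]
gripper_width: 0.134
grip_force: 58.7
```

>>> play_rows --pt "0 2 0 0" --pt "0 2 0 0" --pt "0 2 3 0" --pt "0 2 6 0" --pt "0 2 8 0" --pt "0 2 9 0" --pt "0 2 10 0" --pt "0 2 10 0"

```text
time_s: 8.7
tool_pos: [582.1, 113.0, 237.2]
eef_rot: [[-0.243, 0.97, -0.0], [0.97, 0.243, -0.0], [-0.0, -0.0, -1.0]]
contact_force: [-0.7, 0.1, -1.9]
gripper_width: 0.138
grip_force: 58.7
```

```bash
python3 look.py 4
```

```text
[582.1 113.  237.2] [[-0.243, 0.97, -0.0], [0.97, 0.243, -0.0], [-0.0, -0.0, -1.0]] 8.7 [-0.7  0.1 -1.9]
scene 290 222
top 275 159
```

View pics/m4.png

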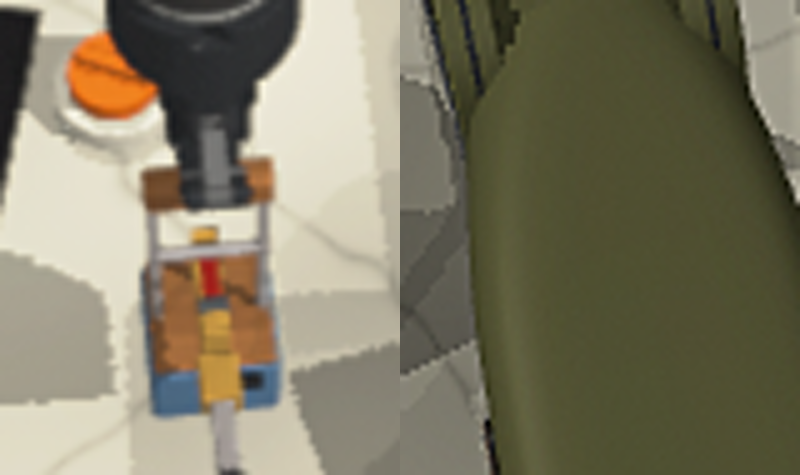

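The rod crosses the red gate at (331,272) in scene, just behind the brass nose, and the hook is centred between the uprights. I'll lower gently until the rod touches the gate.

>>> play_rows --pt "0 0 0.5 0" --pt "0 0 1 0" --pt "0 0 1.5 0" --pt "0 0 2 0" --pt "0 0 2 0"

```text
time_s: 9.3
tool_pos: [582.1, 112.9, 235.2]
eef_rot: [[-0.243, 0.97, -0.0], [0.97, 0.243, -0.0], [0.0, -0.0, -1.0]]
contact_force: [0.2, 0.2, -2.1]
gripper_width: 0.136
grip_force: 58.7
```

>>> play_rows --pt "0 0 0.5 0" --pt "0 0 1 0" --pt "0 0 1.5 0" --pt "0 0 2 0" --pt "0 0 2 0"

```text
time_s: 9.8
tool_pos: [582.5, 113.0, 233.8]
eef_rot: [[-0.243, 0.97, 0.001], [0.97, 0.243, 0.0], [-0.0, 0.001, -1.0]]
contact_force: [-0.1, 0.9, 2.0]
gripper_width: 0.131
grip_force: 59.2
```

>>> play_rows --pt "0 0 0.5 0" --pt "0 0 1 0" --pt "0 0 1.5 0" --pt "0 0 1.5 0"

```text
time_s: 10.2
tool_pos: [582.5, 113.0, 232.0]
eef_rot: [[-0.243, 0.97, 0.001], [0.97, 0.243, 0.0], [-0.0, 0.001, -1.0]]
contact_force: [0.3, 0.2, 4.2]
gripper_width: 0.134
grip_force: 59.3
```

The gate is being pressed at about 6 N. Now I slide toward the nose in small steps until there is side contact.

>>> play_rows --pt "0 -0.5 0 0" --pt "0 -1 0 0" --pt "0 -1.5 0 0" --pt "0 -2 0 0" --pt "0 -2 0 0"

```text
time_s: 10.7
tool_pos: [580.0, 112.4, 231.7]
eef_rot: [[-0.243, 0.97, -0.0], [0.97, 0.243, -0.0], [0.0, -0.0, -1.0]]
contact_force: [-0.4, 0.4, 3.3]
gripper_width: 0.134
grip_force: 59.3
```

>>> play_rows --pt "0 -0.5 0 0" --pt "0 -1 0 0" --pt "0 -1.5 0 0" --pt "0 -1.5 0 0"

```text
time_s: 11.1
tool_pos: [578.6, 112.0, 231.7]
eef_rot: [[-0.243, 0.97, -0.0], [0.97, 0.243, -0.0], [-0.0, -0.0, -1.0]]
contact_force: [-0.1, -0.0, 2.4]
gripper_width: 0.13
grip_force: 59.2
```

>>> play_rows --pt "0 -0.5 0 0" --pt "0 -1 0 0" --pt "0 -1 0 0"

```text
time_s: 11.4
tool_pos: [577.6, 111.8, 231.7]
eef_rot: [[-0.243, 0.97, -0.0], [0.97, 0.243, -0.0], [0.0, -0.0, -1.0]]
contact_force: [0.5, 0.2, 2.9]
gripper_width: 0.133
grip_force: 59.2
```

>>> play_rows --pt "0 -0.5 0 0" --pt "0 -1 0 0" --pt "0 -1 0 0"

```text
time_s: 11.7
tool_pos: [576.8, 111.6, 231.8]
eef_rot: [[-0.243, 0.97, -0.0], [0.97, 0.243, -0.0], [-0.0, -0.0, -1.0]]
contact_force: [0.9, 0.8, 1.1]
gripper_width: 0.136
grip_force: 59.1
```

>>> play_rows --pt "0 -0.5 0 0" --pt "0 -1 0 0" --pt "0 -1 0 0"

```text
time_s: 12.0
tool_pos: [576.2, 111.5, 231.8]
eef_rot: [[-0.243, 0.97, 0.001], [0.97, 0.243, 0.0], [-0.0, 0.001, -1.0]]
contact_force: [1.6, 1.1, 1.2]
gripper_width: 0.14
grip_force: 59.0
```

>>> play_rows --pt "0 -0.5 0 0" --pt "0 -1 0 0" --pt "0 -1 0 0"

```text
time_s: 12.3
tool_pos: [575.4, 111.3, 231.8]
eef_rot: [[-0.243, 0.97, 0.001], [0.97, 0.243, 0.0], [0.0, 0.001, -1.0]]
contact_force: [3.3, 0.4, 0.4]
gripper_width: 0.138
grip_force: 58.9
```

The nose's inner face is confirmed by touch at about 3.5 N. I'll ease back 1 mm and press down close beside the nose.

>>> play_rows --pt "0 0.7 0 0" --pt "0 1.2 0 0" --pt "0 1.2 1 0" --pt "0 1.2 2 0" --pt "0 1.2 3 0" --pt "0 1.2 3 0"

```text
time_s: 12.9
tool_pos: [576.1, 111.4, 228.9]
eef_rot: [[-0.243, 0.97, 0.0], [0.97, 0.243, -0.0], [-0.0, 0.0, -1.0]]
contact_force: [1.7, 0.1, 3.4]
gripper_width: 0.133
grip_force: 59.3
```

>>> play_rows --pt "0 0 0.7 0" --pt "0 0 1.4 0" --pt "0 0 2.2 0" --pt "0 0 3 0" --pt "0 0 3 0"

```text
time_s: 13.4
tool_pos: [576.0, 111.4, 225.7]
eef_rot: [[-0.243, 0.97, -0.0], [0.97, 0.243, 0.0], [0.0, 0.0, -1.0]]
contact_force: [2.6, 1.1, 3.4]
gripper_width: 0.134
grip_force: 59.4
```

>>> play_rows --pt "0 0 0.7 0" --pt "0 0 1.4 0" --pt "0 0 2.2 0" --pt "0 0 3 0" --pt "0 0 3 0"

```text
time_s: 13.9
tool_pos: [576.0, 111.5, 222.7]
eef_rot: [[-0.243, 0.97, -0.0], [0.97, 0.243, 0.0], [0.0, -0.0, -1.0]]
contact_force: [2.5, 1.0, 3.0]
gripper_width: 0.135
grip_force: 59.4
```

>>> play_rows --pt "0 0 0.5 0" --pt "0 0 1 0" --pt "0 0 1.5 0" --pt "0 0 2 0" --pt "0 0 2 0"

```text
time_s: 14.4
tool_pos: [576.0, 111.5, 220.7]
eef_rot: [[-0.243, 0.97, -0.0], [0.97, 0.243, 0.0], [0.0, -0.0, -1.0]]
contact_force: [1.8, 0.2, 3.5]
gripper_width: 0.133
grip_force: 59.4
```

>>> play_rows --pt "0 0 0.5 0" --pt "0 0 1 0" --pt "0 0 1.5 0" --pt "0 0 1.5 0"

```text
time_s: 14.8
tool_pos: [576.0, 111.4, 219.1]
eef_rot: [[-0.243, 0.97, -0.0], [0.97, 0.243, -0.0], [0.0, -0.0, -1.0]]
contact_force: [2.5, 0.5, 3.7]
gripper_width: 0.135
grip_force: 59.4
```

>>> play_rows --pt "0 0 0.5 0" --pt "0 0 1 0" --pt "0 0 1.5 0" --pt "0 0 1.5 0"

```text
time_s: 15.2
tool_pos: [575.7, 111.4, 216.8]
eef_rot: [[-0.243, 0.97, -0.001], [0.97, 0.243, -0.0], [0.0, -0.001, -1.0]]
contact_force: [3.1, 0.9, -0.4]
gripper_width: 0.133
grip_force: 58.9
```

The force fell away, so the gate has probably slipped past. I'll ease off the nose, go down to the floor and look.

>>> play_rows --pt "0 1 0 0" --pt "0 2 0 0" --pt "0 3 0 0" --pt "0 3 0 0"

```text
time_s: 15.6
tool_pos: [577.8, 111.9, 217.0]
eef_rot: [[-0.243, 0.97, -0.003], [0.97, 0.243, -0.001], [0.0, -0.003, -1.0]]
contact_force: [0.3, 0.9, -2.4]
gripper_width: 0.133
grip_force: 58.7
```

```bash
python3 look.py 5
```

```text
[577.8 111.9 217. ] [[-0.243, 0.97, -0.003], [0.97, 0.243, -0.001], [0.0, -0.003, -1.0]] 15.6 [ 0.3  0.9 -2.4]
scene 290 222
top 275 159
```

View pics/m5.png

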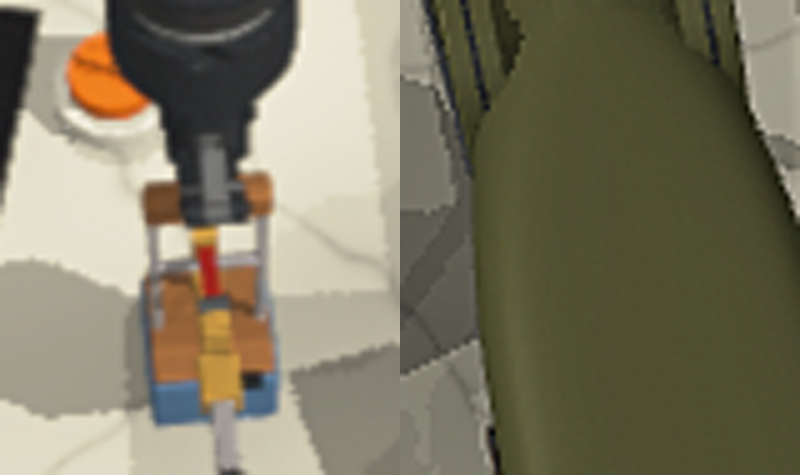

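The rod now passes behind and under the red gate at (331,275) in scene, with the gate shut up to the brass nose. I'll lower until the floor of the hook takes the weight.

>>> play_rows --pt "0 1 0.3 0" --pt "0 2 0.6 0" --pt "0 3 1 0" --pt "0 4 1 0" --pt "0 4 1 0"

```text
time_s: 16.2
tool_pos: [583.0, 113.2, 216.8]
eef_rot: [[-0.243, 0.97, 0.0], [0.97, 0.243, 0.0], [0.0, 0.0, -1.0]]
contact_force: [-0.2, 0.4, -2.0]
gripper_width: 0.133
grip_force: 58.7
```

>>> play_rows --pt "0 0 0.5 0" --pt "0 0 1 0" --pt "0 0 1 0"

```text
time_s: 16.5
tool_pos: [582.7, 113.1, 215.7]
eef_rot: [[-0.243, 0.97, -0.0], [0.97, 0.243, -0.0], [0.0, -0.0, -1.0]]
contact_force: [0.3, -0.3, -1.8]
gripper_width: 0.136
grip_force: 58.7
```

>>> play_rows --pt "0 0 0.5 0" --pt "0 0 1 0" --pt "0 0 1 0"

```text
time_s: 16.8
tool_pos: [582.8, 113.1, 214.9]
eef_rot: [[-0.243, 0.97, 0.0], [0.97, 0.243, 0.0], [-0.0, 0.0, -1.0]]
contact_force: [0.1, -0.2, -2.0]
gripper_width: 0.133
grip_force: 58.8
```

>>> play_rows --pt "0 0 0.4 0" --pt "0 0 0.7 0" --pt "0 0 0.7 0"

```text
time_s: 17.1
tool_pos: [583.1, 113.2, 214.7]
eef_rot: [[-0.243, 0.97, 0.001], [0.97, 0.243, 0.0], [-0.0, 0.001, -1.0]]
contact_force: [-0.4, 0.2, 2.4]
gripper_width: 0.138
grip_force: 59.2
```

The rod is seated on the floor. I'll unload slightly, then release.

>>> play_rows --pt "0 0 -0.5 0" --pt "0 0 -0.5 0"

```text
time_s: 17.3
tool_pos: [583.0, 113.2, 214.8]
eef_rot: [[-0.243, 0.97, 0.0], [0.97, 0.243, 0.0], [-0.0, 0.0, -1.0]]
contact_force: [0.1, 0.1, 0.8]
gripper_width: 0.135
grip_force: 59.1
```

>>> play_rows --pt "0 0 0 0" --pt "0 0 0 0" --pt "0 0 0 0" --pt "0 0 0 0" --pt "0 0 0 0" --pt "0 0 0 0" --grip 0.5

```text
time_s: 17.9
tool_pos: [582.8, 113.1, 214.6]
eef_rot: [[-0.243, 0.97, -0.0], [0.97, 0.243, 0.0], [0.0, -0.0, -1.0]]
contact_force: [-0.0, 0.0, 0.6]
gripper_width: 0.498
grip_force: 0.0
```

>>> play_rows --pt "0 0 -5 0" --pt "0 0 -14 0" --pt "0 0 -27 0" --pt "0 0 -42 0" --pt "0 0 -57 0" --pt "0 0 -72 0" --pt "0 0 -85 0" --pt "0 0 -93 0" --pt "0 0 -97 0" --pt "0 0 -98 0"

```text
time_s: 18.9
tool_pos: [583.0, 113.2, 313.1]
eef_rot: [[-0.243, 0.97, 0.001], [0.97, 0.243, 0.0], [-0.0, 0.001, -1.0]]
contact_force: [-0.3, 0.0, 0.1]
gripper_width: 0.498
grip_force: 0.0
```

>>> play_rows --pt "0 -5 0 0" --pt "0 -17 0 0" --pt "0 -35 0 0" --pt "0 -55 0 0" --pt "0 -75 0 0" --pt "0 -95 0 0" --pt "0 -115 0 0" --pt "0 -132 0 0" --pt "0 -143 0 0" --pt "0 -148 0 0" --pt "0 -150 0 0" --pt "0 -150 0 0"

```text
time_s: 20.1
tool_pos: [437.6, 76.8, 312.5]
eef_rot: [[-0.243, 0.97, 0.0], [0.97, 0.243, 0.0], [-0.0, 0.0, -1.0]]
contact_force: [0.2, -0.2, -0.1]
gripper_width: 0.497
grip_force: 0.0
```

```bash
python3 look.py 6
```

```text
[437.6  76.8 312.5] [[-0.243, 0.97, 0.0], [0.97, 0.243, 0.0], [-0.0, 0.0, -1.0]] 20.1 [ 0.2 -0.2 -0.1]
scene 290 222
top 275 159
```

View pics/m6.png

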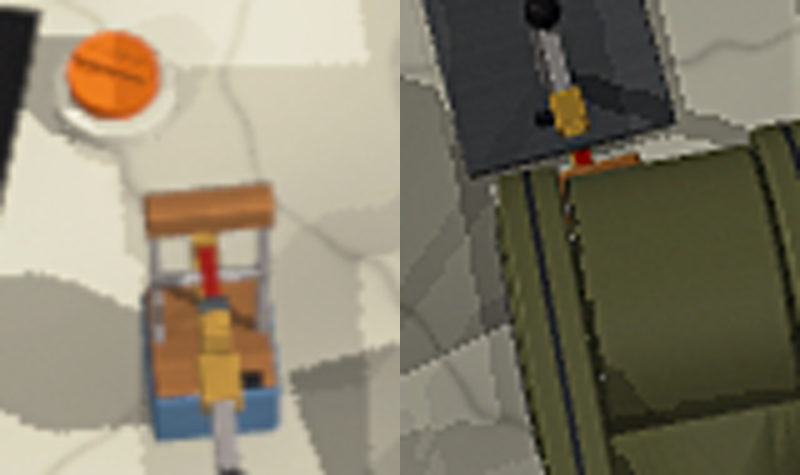

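The caddy hangs from the hook with the gate shut over the rod, and the arm is clear. I'll let any swing settle, then hand in.

>>> play_rows --pt "0 0 0 0" --pt "0 0 0 0" --pt "0 0 0 0" --pt "0 0 0 0" --pt "0 0 0 0" --pt "0 0 0 0" --pt "0 0 0 0" --pt "0 0 0 0" --pt "0 0 0 0" --pt "0 0 0 0" --pt "0 0 0 0" --pt "0 0 0 0"

```text
time_s: 21.4
tool_pos: [437.3, 76.8, 312.6]
eef_rot: [[-0.243, 0.97, -0.0], [0.97, 0.243, 0.0], [0.0, -0.0, -1.0]]
contact_force: [0.1, 0.2, 0.3]
gripper_width: 0.501
grip_force: 0.0
```

>>> play_rows --pt "0 0 0 0" --pt "0 0 0 0" --pt "0 0 0 0" --pt "0 0 0 0" --pt "0 0 0 0" --pt "0 0 0 0" --pt "0 0 0 0" --pt "0 0 0 0" --pt "0 0 0 0" --pt "0 0 0 0" --pt "0 0 0 0" --pt "0 0 0 0"

```text
time_s: 22.6
tool_pos: [437.3, 76.8, 312.6]
eef_rot: [[-0.243, 0.97, 0.0], [0.97, 0.243, 0.0], [0.0, 0.0, -1.0]]
contact_force: [-0.4, 0.3, -0.9]
gripper_width: 0.502
grip_force: 0.0
```

```bash
python3 -c "
from h import *
a=cv2.imread('pics/s6.png').astype(int);b=snapshot('scene')[:,:,::-1].astype(int);print((abs(a-b).max(2)>40)[222:317,290:370].sum())
print(job_done())"
```

```text
0
the job is handed in; nothing more can be done
None
```

The caddy hangs freely in the brass snap hook with the gate shut above the rod, the arm is clear, and the job was handed in at about 22.6 s; the highest force read on the hook was about 6 N.

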